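Slide a cast mould under the height gauge

TASK

Check the cast mould against the height gauge: slide it along the bench under the bridge bar, body first, until it rests snugly against the sprung rubber stop behind the bar, and leave it touching the stop. If the brass ejector pin on its top catches the bar, do not force it: draw the mould back, press the pin down home and slide it through again. Lean on the gauge only gently (less than 25 N) and leave the cup, the jar and the wax cake alone.

Things in the scene. Friction and masses are not known exactly. Their poses are not given: they have to be found in the camera images.
- mould: Dark cast block, 70 (x) x 56 (y) x 38 mm, 0.42 to 0.84 kg, loose, lying flat on the bench. Origin: centre of the block's underside; +x points out of its front (the end that goes under the bar), z up. A wooden handle points to -x from its rear. With its pin pressed home it clears the bar by 2 mm; with the pin more than 2 mm up it catches.
- handle (a point): Where to pinch the mould's wooden handle, fingers either side of it: 115 mm behind the mould's origin (-x), 21 mm above the bench. The handle is 14 mm wide in y, lies 8 to 34 mm above the bench and runs from 50 to 140 mm behind the origin. Same axes as the mould.
- pin_home (a point): Middle of the mould's top, 40 mm above its underside: here the flat brass head (18 mm across) of the ejector pin is when pressed home. At the start the head may stand anywhere from 0 to 9 mm higher (this point does not follow it). The pin slides against about 8 N of friction, stays where it is left, and has a firm bottom.
- gauge: Height gauge screwed to the bench. Origin on the bench under the middle of the bridge bar; +x is the direction in which the mould is pushed through, y along the bar, z up. Bar: 12 mm thick in x, underside 42 and top 60 mm above the bench. Its two posts (16 mm in x, 62 mm high) leave 64 mm between them, 4 mm either side of the mould; low side rails follow, 80 mm apart.
- stop_middle (a point): Middle of the range of the gauge's black rubber stop behind the bar (36 mm wide, 33 mm high, facing the gauge's -x): 97.5 mm beyond the gauge's origin. The real face was set by hand up to 12.5 mm before or behind this point and is not tracked: feel for it. It springs back 1 mm per 3 N up to 4 mm, then is solid, and returns slowly (damped). At the stop the handle still sticks out before the bar.
- steel_cup: Bystander: dark steel cup, 66 mm across, 38 mm high, beside the gauge; origin at the centre of its underside.
- frit_jar: Bystander: glass jar with a dark lid, 60 mm across, 90 mm high, beside the gauge; origin at the centre of its underside.
- wax_cake: Bystander: yellow round wax cake, 68 mm across, 21 mm high, on the near side of the gauge; origin at the centre of its underside.

How it is judged:
By the outcome, as a careful person would: the job done as asked, in the order asked, and still so for the second after the job is handed in, with the robot touching nothing.
It also fails if it takes over 67 s, if anything falls off the work surface, if the arm or the gripper's body presses on something with over 40 N, if the wrist force passes 120 N, or if a joint passes its speed limit or range.

ROBOT

A 6-joint arm with a two-finger parallel gripper is mounted at the origin on a cart in front of the work surface, level with it; the furniture and walls round the work are solid. World frame = base frame: x ahead of the robot, y to its left, z up, the work surface at z = 0. Lengths are in m, angles in rad, forces in N, time in s.
With the tool pointing down it reaches from about 0.325 to 0.775 m from the base axis. Payload 5.5 kg.
Tool frame: the origin (TCP) lies at the very end of the fingers, on their centre line; the grasp point (between the pads) lies 19 mm behind it; x points along the fingers, y is the direction in which the jaws open and shut, and the axes are right-handed (so a half turn about x gives the same grasp; the last joint's range is limited). The gripper opens to 85 mm and grips with 20 to 120 N. Pads are 22 mm wide; open, the fingers measure 114 mm over their backs; the gripper's body (76 mm by 85 mm) begins 54 mm behind the grasp point. The pads swing forward as they close: fully open they stand 13 mm farther back than shut.
Start: joints at [-1.345, 0.091, 1.231, -0, 1.82, -0.057], TCP at [0.167, -0.576, 0.231] pointing down, gripper open.
Joint ranges: [-2.87, 2.87], [-0.86, 2.18], [0.17, 2.46], [-1.51, 4.65], [0.06, 2.69], [-2.65, 2.65]. Speed limits (rad/s): [2.57, 2.57, 3.01, 3.14, 3.14, 3.14].

INTERFACE

Orientations are given as a rotation vector (axis times angle).
In Python, from rig import * gives the robot as it stands. The module is installed in compiled form; this text tells all that it offers.
- The arm moves only by the tool step_arm, never from a script. Its argument "rows" is one flat list of numbers, 7 for each row, row after row: the shift along the world's x, y, z in units of 250 mm (1.0 is 250 mm), then the turn, a rotation vector about the world's x, y, z in units of pi rad (1.0 is pi rad), then the closure, from -1 (fully open) to 1 (shut), so that 0 is half open. A call has 1 to 8 rows; each row is the pose to reach, as a shift and turn from the pose measured when the call began, turning the shorter way round; what a row does not reach only later rows make up. A row lasts 1/8 s, in which the tool goes at most 62.5 mm and 10.7 degrees, less where a joint would pass 70% of its speed; a pose out of reach is approached as far as the arm can. A call with a number of a shift or a turn outside -1 to 1 is refused whole. A call with a gripper value outside its range is refused whole. The fingers move at their own pace and stop on an object; "grip_force" is the grip in N (left out, the last holds). Time passes only in rows, so rows that repeat a pose let the fingers close. It gives the time, the measured TCP pose, the force and the opening at its end, in the units of the state.
- get_state(): the state, without advancing time (a new reading comes with each control period).
- get_image(name): name is "scene" or "top"; returns a dict with "pixels" (420x560x3 uint8, red, green, blue), "camera_matrix" (3x3 intrinsics, pixels), "rvec" (rotation vector, rad) and "tvec" (3), from world to camera coordinates, as OpenCV has them. Camera axes: x right, y down, z forward; pixel columns grow to the right and rows downward; lengths in m; the calibration is good to about 2 mm. A picture is of the moment at which its call begins. There is no depth.
- close_job(): hands the job in, once; it reports no verdict.
The state is a dict: "t": time; "q": joint angles; "joint_velocities": joint speeds; "effort": joint torques, N m; "position": TCP position; "tcp_rot": TCP orientation; "force": force on the tool from outside, world axes, zero at the start; "moment": the same for the moment, N m; "finger_gap": opening from 0.0 (shut) to 1.0 (fully open).
Only numpy, scipy, OpenCV 4.12 (cv2) and the standard library are available. Lean on these libraries where they do the work, as an engineer would, in place of code of your own. Each camera call takes 0.05 s, during which the arm holds its last target.

## Working session

There is one attempt and no reset: what is moved stays moved. The work goes in short steps, Python scripts to look and compute and a tool call to move; the robot and the scene stay as the last step left them, time stands still between calls to the robot, and variables do not carry over. Pictures are saved under pics/ and viewed, and the job is handed in when it is done.

Besides the shell and the picture viewer there is one more tool, called after "Emit:" as name(argument=value, ...) on one line, values as JSON. step_arm: Moves the arm, as the interface text tells. Shifts and turns lie within -1 to 1; 1 stands for 250 mm of shift or pi rad of turn. Its arguments: {"type":"object","properties":{"rows":{"type":"array","items":{"type":"number"}},"grip_force":{"type":"number"}},"required":["rows"]}

```bash
mkdir -p pics
python3 - <<'E'
from rig import *
import cv2,numpy as np
s=get_state()
for k in ("t","position","tcp_rot","force","finger_gap"):print(k,s[k])
for n in("scene","top"):
    im=get_image(n);np.savez(f"{n}0.npz",**im)
    cv2.imwrite(f"pics/{n}0.png",im["pixels"][:,:,::-1])
    R=cv2.Rodrigues(np.array(im["rvec"]))[0];print(n,im["camera_matrix"],-R.T@np.array(im["tvec"]).ravel())
E
```

```text
t 0.0
position [ 0.16735306 -0.57590015  0.23014471]
tcp_rot [ 2.07050014  0.29676312 -2.07081205]
force [-0.03544463  0.41218675 -0.18748742]
finger_gap 0.9953076809062408
scene [[546.40340106   0.         282.89188286]
 [  0.         546.40340106 199.67794598]
 [  0.           0.           1.        ]] [-0.16442402  0.34965351  0.81623858]
top [[444.11686558   0.         281.16949317]
 [  0.         444.11686558 218.28951993]
 [  0.           0.           1.        ]] [ 0.44620128 -0.1671283   0.90361315]
```

View pics/scene0.png

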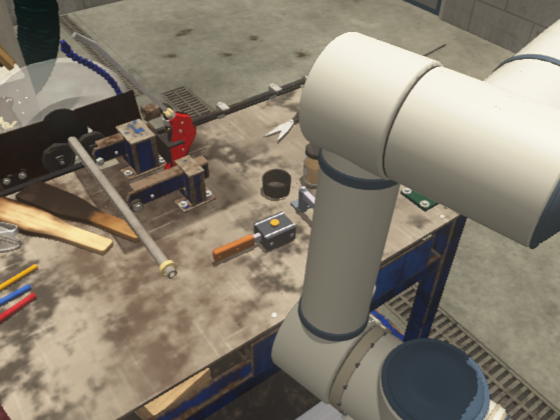

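View pics/top0.png

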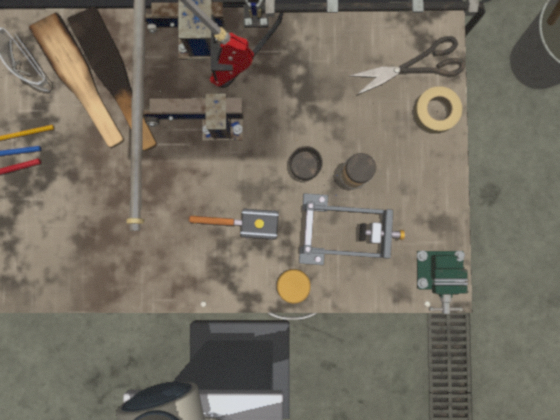

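```bash
cat > h.py <<'E'
import cv2,numpy as np
def load(f):
    d=np.load(f);return {k:d[k] for k in d}
def ray(im,uv,z):
    R=cv2.Rodrigues(im["rvec"].ravel())[0];C=-R.T@im["tvec"].ravel()
    d=R.T@np.linalg.inv(im["camera_matrix"])@np.array([uv[0],uv[1],1.]);return C+d*(z-C[2])/d[2]
def proj(im,p):
    return cv2.projectPoints(np.array(p,float).reshape(-1,3),im["rvec"],im["tvec"],im["camera_matrix"],None)[0].reshape(-1,2)
def crop(im,x0,y0,w,h,s,name):
    cv2.imwrite(name,cv2.resize(im["pixels"][y0:y0+h,x0:x0+w,::-1],None,fx=s,fy=s,interpolation=cv2.INTER_CUBIC))
E
python3 -c "
from h import *
crop(load('top0.npz'),180,180,240,90,3.3333,'pics/topc.png')
crop(load('scene0.npz'),200,160,160,110,5,'pics/scenec.png')"
```

```text
(no output)
```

View pics/topc.png

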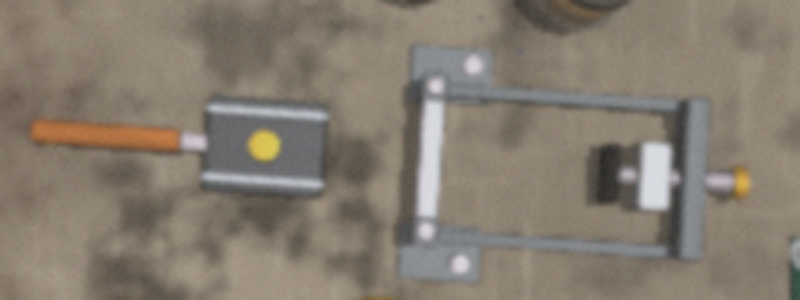

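View pics/scenec.png

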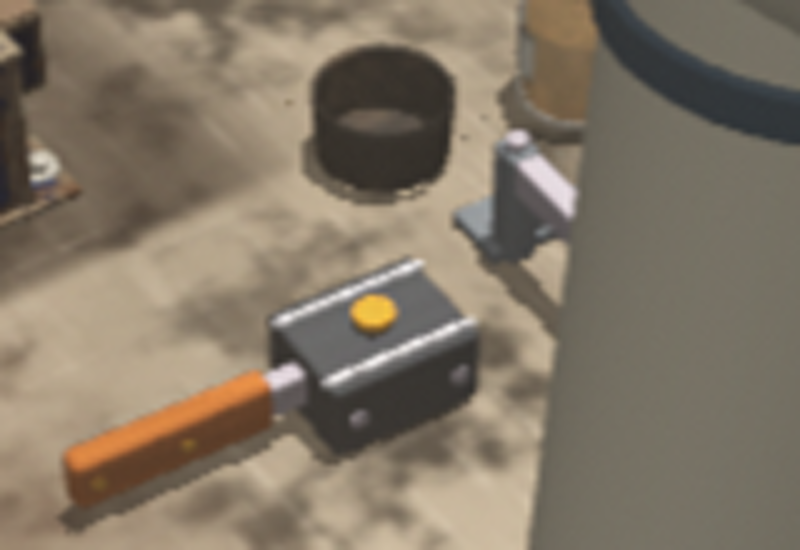

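```bash
cat > m.py <<'E'
from h import *
import sys
def cen(im,lo,hi,box):
    x0,y0,x1,y1=box
    hsv=cv2.cvtColor(im["pixels"],cv2.COLOR_RGB2HSV)
    m=cv2.inRange(hsv,lo,hi);k=np.zeros_like(m);k[y0:y1,x0:x1]=m[y0:y1,x0:x1]
    return k
def cc(k):
    M=cv2.moments(k,True);return np.array([M["m10"]/M["m00"],M["m01"]/M["m00"]]),M["m00"]
def tri(a,ua,b,ub):
    def PP(im):return im["camera_matrix"]@np.hstack([cv2.Rodrigues(im["rvec"].ravel())[0],im["tvec"].reshape(3,1)])
    X=cv2.triangulatePoints(PP(a),PP(b),np.array(ua).reshape(2,1),np.array(ub).reshape(2,1)).ravel();return X[:3]/X[3]
E
python3 - <<'E'
from m import *
t=load('top0.npz');s=load('scene0.npz')
pt,n1=cc(cen(t,(21,120,120),(35,255,255),(245,210,275,238)));ps,n2=cc(cen(s,(18,150,120),(35,255,255),(266,214,285,230)))
print(pt,n1,ps,n2);P=tri(t,pt,s,ps);print("pin tri",P,"reproj",proj(t,P)-pt,proj(s,P)-ps, "planes 40",ray(t,pt,.04),ray(s,ps,.04),"49",ray(t,pt,.049),ray(s,ps,.049))
k=cen(t,(3,120,60),(18,255,255),(185,205,238,235));v,u=np.nonzero(k);print(len(u),u.min(),u.max())
l=cv2.fitLine(np.c_[u,v].astype(np.float32),cv2.DIST_L2,0,.01,.01).ravel()
c=cc(k)[0];a=ray(t,(u.min()-.5,l[3]+(u.min()-.5-l[2])*l[1]/l[0]),.034);b=ray(t,(u.max()+.5,l[3]+(u.max()+.5-l[2])*l[1]/l[0]),.034)
print("handle end",a,"other",b,np.linalg.norm(a-b),"dir",(b-a)/np.linalg.norm(b-a))
f=lambda x,y:((x+.5)/3.33333-.5+180,(y+.5)/3.33333-.5+180)
A=ray(t,f(435,86),.062);B=ray(t,f(426,231),.062);print("posts",A,B,np.linalg.norm(A-B),(A+B)/2)
d=(B-A)[:2]/np.linalg.norm((B-A)[:2]);print("gauge y=-d",d)
# rails corners top block
for p in [(208,102),(328,106),(202,184),(323,190)]: print("blk38",ray(t,f(*p),.038))
for p in [(440,86),(690,105),(432,237),(680,252)]:print("rail",ray(t,f(*p),.03))
for p in [(598,174)]:print("stopface",ray(t,f(*p),.03))
for z,box,nm,lo,hi in[(.021,(265,260,320,310),"wax",(8,120,80),(35,255,255))]:
  print(nm,ray(t,cc(cen(t,lo,hi,box))[0],z))
print("cup",ray(t,(305,163),.038),"jar lid",ray(t,(360,168),.09))
E
```

```text
[258.67241379 223.17241379] 58.0 [274.26086957 222.13043478] 46.0
pin tri [ 0.48742797 -0.11558165  0.04327151] reproj [[0.22032768 0.1836215 ]] [[-0.17966014 -0.02003065]] planes 40 [ 0.48794376 -0.11495585  0.04      ] [ 0.48992678 -0.11781626  0.04      ] 49 [ 0.48750875 -0.11549956  0.049     ] [ 0.48233999 -0.11239624  0.049     ]
285 189 232
handle end [0.49754909 0.02341733 0.034     ] other [ 0.49115756 -0.06319124  0.034     ] 0.08684409375900985 dir [-0.07359779 -0.99728801  0.        ]
posts [ 0.52037412 -0.21413053  0.062     ] [ 0.43790508 -0.20856315  0.062     ] 0.08265675464830499 [ 0.4791396  -0.21134684  0.062     ]
gauge y=-d [-0.99772905  0.06735539]
blk38 [ 0.5134238  -0.08226854  0.038     ]
blk38 [ 0.51089013 -0.1527021   0.038     ]
blk38 [ 0.46532602 -0.07891833  0.038     ]
blk38 [ 0.46167699 -0.14971045  0.038     ]
rail [ 0.5231864  -0.21887492  0.03      ]
rail [ 0.51153439 -0.36631066  0.03      ]
rail [ 0.43406212 -0.21364765  0.03      ]
rail [ 0.42503454 -0.35908446  0.03      ]
stopface [ 0.47091558 -0.31159032  0.03      ]
wax [ 0.36494291 -0.1821606   0.021     ]
cup [ 0.60626347 -0.20582715  0.038     ] jar lid [ 0.58697314 -0.3048512   0.09      ]
```

Run:
```python
from m import *
from scipy.spatial.transform import Rotation as Ro
t=load('top0.npz');s=load('scene0.npz')
X=tri(t,(134.,223.),s,(169.,271.));print("rod tip",X,proj(t,X),proj(s,X))
for z in(0,.1,.2,.3):print(z,ray(t,(134,223),z),ray(s,(169,271),z))
X=tri(t,(138.,8.),s,(75.,142.));print("rod far",X,proj(t,X),proj(s,X))
R=Ro.from_rotvec([2.07050014,0.29676312,-2.07081205]).as_matrix();print(R)
d=np.array([-.069,-.9976,0]);d/=np.linalg.norm(d)
for sg in(1,-1):
  y=sg*np.array([-d[1],d[0],0]);x=np.array([0,0,-1.]);T=np.c_[x,y,np.cross(x,y)]
  print(sg,(Ro.from_matrix(T)*Ro.from_matrix(R).inv()).as_rotvec()/np.pi,Ro.from_matrix(T).as_rotvec())
```

```text
rod tip [0.48670525 0.1223665  0.05300396] [[134.95054371 223.7728158 ]] [[168.16176978 270.77864162]]
0 [0.49081464 0.14238267 0.        ] [0.53046751 0.1055141  0.        ]
0.1 [0.48587742 0.10813008 0.1       ] [0.44533413 0.1354244  0.1       ]
0.2 [0.4809402  0.07387748 0.2       ] [0.36020074 0.1653347  0.2       ]
0.3 [0.47600298 0.03962488 0.3       ] [0.27506736 0.195245   0.3       ]
rod far [0.90283574 0.12332813 0.09178788] [[131.38794975   3.07113049]] [[ 79.42030993 143.98794123]]
[[-4.20740915e-04  2.79025648e-01 -9.60283558e-01]
 [ 1.89762766e-03 -9.60281691e-01 -2.79025937e-01]
 [-9.99998111e-01 -1.93965827e-03 -1.25456990e-04]]
1 [-0.0004457  -0.00048506  0.38800707] [ 1.25988256  1.17575153 -1.25988256]
-1 [-5.34135765e-04  4.90784625e-04 -6.11992578e-01] [-1.15818397  1.24105795  1.15818397]
```

Emit:
step_arm(rows=[0.56,1,0,0,0,0.2,-0.2,0.56,1,0,0,0,0.2,-0.2,0.56,1,0,0,0,0.2,-0.2,0.56,1,0,0,0,0.25,-0.2,0.56,1,0,0,0,0.3,-0.2])

```text
t: 0.72
position: [0.3082, -0.3235, 0.2301]
tcp_rot: [1.457, 1.029, -1.458]
force: [-0.4, -0.4, -0.1]
finger_gap: 0.597
```

```bash
cat > st.py <<'E'
from rig import *
from scipy.spatial.transform import Rotation as Ro
import numpy as np
s=get_state();p=np.array(s["position"])
d=np.array([-.069,-.9976,0]);d/=np.linalg.norm(d);n=np.array([-d[1],d[0],0])
print("t",s["t"],"pos",p.round(4),"F",np.round(s["force"],1),"M",np.round(s["moment"],2),"gap",round(s["finger_gap"],3),"q",np.round(s["q"],2))
T=np.c_[[0,0,-1.],n,np.cross([0,0,-1.],n)]
print("turn left",((Ro.from_matrix(T)*Ro.from_rotvec(s["tcp_rot"]).inv()).as_rotvec()/np.pi).round(4))
g=np.array([.4791,-.2113,0]);print("gauge coords",((p-g)@d*1e3).round(1),((p-g)@n*1e3).round(1))
E
python3 st.py
```

```text
t 0.725 pos [ 0.3082 -0.3235  0.2301] F [-0.4 -0.4 -0.1] M [-0.02 -0.07 -0.02] gap 0.597 q [-0.89 -0.32  1.61 -0.    1.85 -0.54]
turn left [-0.0003 -0.0004  0.087 ]
gauge coords 123.7 -162.7
```

Emit:
step_arm(rows=[0.75,1,-0.2,0,0,0.087,-0.2,0.75,1,-0.2,0,0,0.087,-0.2,0.75,1,-0.2,0,0,0.087,-0.2,0.75,1,-0.2,0,0,0.087,-0.2,0.75,1,-0.2,0,0,0.087,-0.2,0.75,1,-0.2,0,0,0.087,-0.2])

```text
t: 1.48
position: [0.4965, -0.07, 0.1781]
tcp_rot: [1.255, 1.183, -1.259]
force: [-0.9, -0.8, -0.5]
finger_gap: 0.602
```

```bash
python3 st.py
```

```text
t 1.475 pos [ 0.4965 -0.07    0.1781] F [-0.9 -0.8 -0.5] M [-0.02 -0.    0.01] gap 0.602 q [-0.21 -0.18  1.58  0.    1.74 -0.14]
turn left [-0.0007 -0.0014 -0.0017]
gauge coords -142.1 7.6
```

Emit:
step_arm(rows=[-0.003,0.28,-0.2,0,0,-0.001,-0.2,-0.003,0.28,-0.45,0,0,-0.001,-0.2,-0.003,0.28,-0.45,0,0,-0.001,-0.2,-0.003,0.28,-0.45,0,0,-0.001,-0.2])

```text
t: 1.98
position: [0.495, -0.0007, 0.0651]
tcp_rot: [1.257, 1.183, -1.263]
force: [-0.6, -0.6, 0.8]
finger_gap: 0.602
```

```bash
python3 st.py; python3 -c "
from rig import *
from h import *
im=get_image('top');np.savez('top1.npz',**im);crop(im,150,150,280,160,2.8,'pics/top1.png')
im=get_image('scene');np.savez('scene1.npz',**im);crop(im,150,120,220,165,3.5,'pics/scene1.png')"
```

```text
t 1.975 pos [ 0.495  -0.0007  0.0651] F [-0.6 -0.6  0.8] M [ 0.02 -0.01 -0.04] gap 0.602 q [-0.07 -0.16  1.77  0.    1.54 -0.  ]
turn left [-0.0006 -0.0022 -0.0005]
gauge coords -211.2 1.3
```

View pics/top1.png

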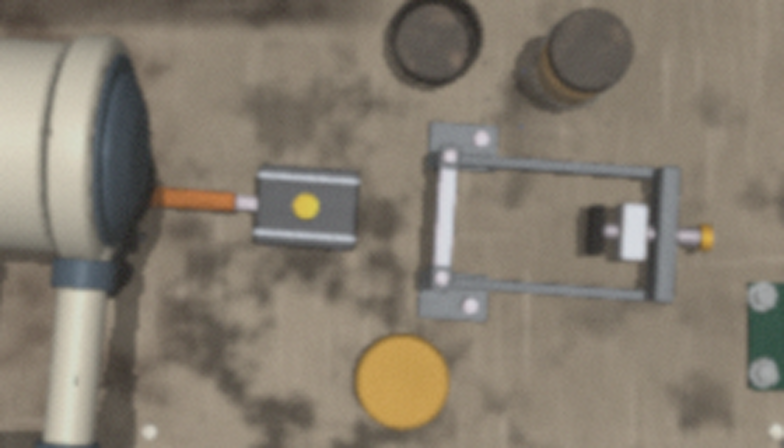

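View pics/scene1.png

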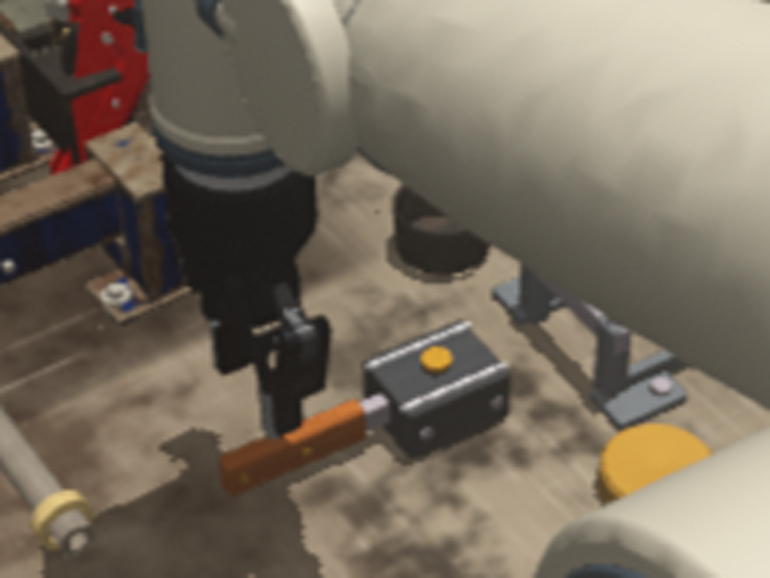

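Emit:
step_arm(rows=[0.002,0,-0.12,0,0,0,-0.2,0.002,0,-0.2,0,0,0,-0.2,0.002,0,-0.23,0,0,0,-0.2,0.002,0,-0.23,0,0,0,-0.2], grip_force=40)

```text
t: 2.58
position: [0.4982, -0.0017, 0.012]
tcp_rot: [1.261, 1.176, -1.259]
force: [-0.5, 0.1, 1.6]
finger_gap: 0.602
```

```bash
python3 st.py
```

```text
t 2.575 pos [ 0.4982 -0.0017  0.012 ] F [-0.5  0.1  1.6] M [ 0.02 -0.02 -0.01] gap 0.602 q [-0.07 -0.11  1.83  0.    1.43 -0.  ]
turn left [-0.0004  0.0002 -0.    ]
gauge coords -210.4 4.6
```

Emit:
step_arm(rows=[-0.01,0.004,-0.022,0,0,0,-0.2,-0.01,0.004,-0.022,0,0,0,-0.2])

```text
t: 2.82
position: [0.4959, -0.0008, 0.007]
tcp_rot: [1.261, 1.176, -1.258]
force: [-0.9, -0.5, 0.1]
finger_gap: 0.601
```

Emit:
step_arm(rows=[0,0,0,0,0,0,1,0,0,0,0,0,0,1,0,0,0,0,0,0,1,0,0,0,0,0,0,1])

```text
t: 3.32
position: [0.4961, -0.0007, 0.0073]
tcp_rot: [1.262, 1.175, -1.258]
force: [0.6, -0.3, 1.6]
finger_gap: 0.156
```

```bash
python3 st.py
```

```text
t 3.325 pos [ 0.4961 -0.0007  0.0073] F [ 0.6 -0.3  1.6] M [-0.02  0.14 -0.02] gap 0.156 q [-0.07 -0.12  1.84  0.    1.42 -0.  ]
turn left [-0.0004  0.0006 -0.    ]
gauge coords -211.2 2.4
```

Emit:
step_arm(rows=[-0.007,-0.04,0,0,0,0,1,-0.014,-0.08,0,0,0,0,1,-0.02,-0.12,0,0,0,0,1,-0.021,-0.16,0,0,0,0,1,-0.021,-0.16,0,0,0,0,1])

```text
t: 3.95
position: [0.4907, -0.0425, 0.0072]
tcp_rot: [1.261, 1.173, -1.26]
force: [0.6, -2.9, 0.7]
finger_gap: 0.154
```

```bash
python3 st.py
python3 - <<'E'
from rig import *
from m import *
im=get_image('top');np.savez('top2.npz',**im);crop(im,220,180,200,90,4,'pics/top2.png')
pt,n=cc(cen(im,(21,120,120),(35,255,255),(260,210,300,238)));p=ray(im,pt,.043);print(pt,n,p)
d=np.array([-.069,-.9976,0]);d/=np.linalg.norm(d);nn=np.array([-d[1],d[0],0]);g=np.array([.4791,-.2113,0])
print((p-g)@d,(p-g)@nn)
E
```

```text
t 3.95 pos [ 0.4907 -0.0425  0.0072] F [ 0.6 -2.9  0.7] M [-0.37  0.02  0.02] gap 0.154 q [-0.16 -0.13  1.85 -0.    1.42 -0.08]
turn left [0.0003 0.0005 0.0005]
gauge coords -169.2 -0.1
[280.5        225.86206897] 58.0 [ 0.48247961 -0.15749776  0.043     ]
-0.053907204539645696 -0.00034086218875253074
```

View pics/top2.png

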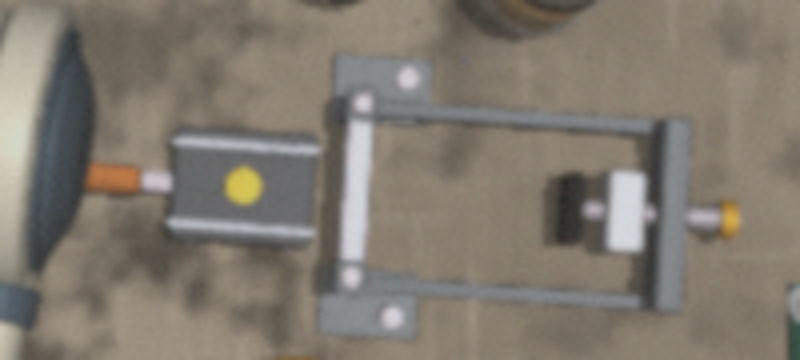

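Emit:
step_arm(rows=[-0.001,-0.02,0,0,0,0,1,-0.003,-0.04,0,0,0,0,1,-0.004,-0.06,0,0,0,0,1,-0.006,-0.08,0,0,0,0,1,-0.007,-0.1,0,0,0,0,1,-0.007,-0.1,0,0,0,0,1])

```text
t: 4.75
position: [0.4889, -0.0683, 0.0071]
tcp_rot: [1.26, 1.172, -1.261]
force: [0.7, 2.0, 1.5]
finger_gap: 0.159
```

```bash
python3 st.py
```

```text
t 4.75 pos [ 0.4889 -0.0683  0.0071] F [0.7 2.  1.5] M [ 0.23 -0.01  0.01] gap 0.159 q [-0.21 -0.12  1.84 -0.    1.42 -0.14]
turn left [0.0008 0.0004 0.0006]
gauge coords -143.3 -0.1
```

Emit:
step_arm(rows=[0,-0.008,0,0,0,0,1,-0.001,-0.016,0,0,0,0,1,-0.002,-0.024,0,0,0,0,1,-0.002,-0.032,0,0,0,0,1])

```text
t: 5.25
position: [0.4883, -0.0763, 0.0071]
tcp_rot: [1.26, 1.172, -1.261]
force: [1.2, 4.6, 2.6]
finger_gap: 0.151
```

Emit:
step_arm(rows=[0,-0.004,0,0,0,0,1,0,-0.008,0,0,0,0,1,-0.001,-0.012,0,0,0,0,1])

```text
t: 5.62
position: [0.4881, -0.0794, 0.0071]
tcp_rot: [1.26, 1.172, -1.261]
force: [0.3, 4.7, 2.6]
finger_gap: 0.155
```

Emit:
step_arm(rows=[0,-0.004,0,0,0,0,1,0,-0.004,0,0,0,0,1])

```text
t: 5.88
position: [0.4881, -0.0806, 0.0071]
tcp_rot: [1.26, 1.172, -1.261]
force: [-0.4, 4.1, 1.8]
finger_gap: 0.155
```

Emit:
step_arm(rows=[0,-0.004,0,0,0,0,1,0,-0.004,0,0,0,0,1])

```text
t: 6.12
position: [0.4881, -0.0816, 0.0071]
tcp_rot: [1.26, 1.172, -1.261]
force: [0.9, 4.3, 2.0]
finger_gap: 0.154
```

Emit:
step_arm(rows=[0,-0.004,0,0,0,0,1,0,-0.004,0,0,0,0,1])

```text
t: 6.38
position: [0.4881, -0.0818, 0.0071]
tcp_rot: [1.261, 1.173, -1.26]
force: [0.3, 7.8, 4.1]
finger_gap: 0.154
```

```bash
python3 st.py
```

```text
t 6.375 pos [ 0.4881 -0.0818  0.0071] F [0.3 7.8 4.1] M [1.13 0.06 0.04] gap 0.154 q [-0.23 -0.12  1.84 -0.    1.42 -0.16]
turn left [0.0003 0.0004 0.0005]
gauge coords -129.8 0.0
```

Emit:
step_arm(rows=[0,-0.003,0,0,0,0,1,0,-0.003,0,0,0,0,1])

```text
t: 6.62
position: [0.4881, -0.0818, 0.0071]
tcp_rot: [1.262, 1.175, -1.26]
force: [-0.7, 7.8, 3.7]
finger_gap: 0.152
```

```bash
python3 st.py
```

```text
t 6.625 pos [ 0.4881 -0.0818  0.0071] F [-0.7  7.8  3.7] M [ 1.08  0.05 -0.03] gap 0.152 q [-0.24 -0.12  1.84  0.    1.42 -0.17]
turn left [-0.0001  0.0004  0.0004]
gauge coords -129.8 0.0
```

Emit:
step_arm(rows=[0.002,0.03,0,0,0,0,1,0.005,0.08,0,0,0,0,1,0.009,0.13,0,0,0,0,1,0.013,0.18,0,0,0,0,1,0.017,0.24,0,0,0,0,1,0.017,0.24,0,0,0,0,1])

```text
t: 7.38
position: [0.4925, -0.0192, 0.0074]
tcp_rot: [1.262, 1.178, -1.257]
force: [-0.2, 5.5, 4.5]
finger_gap: 0.154
```

Emit:
step_arm(rows=[0,0,0,0,0,0,-0.2,0,0,0,0,0,0,-0.2,0,0,0,0,0,0,-0.2])

```text
t: 7.75
position: [0.4923, -0.0194, 0.0071]
tcp_rot: [1.263, 1.178, -1.257]
force: [0.9, -0.3, 0.5]
finger_gap: 0.598
```

```bash
python3 st.py
```

```text
t 7.75 pos [ 0.4923 -0.0194  0.0071] F [ 0.9 -0.3  0.5] M [-0.02  0.01 -0.05] gap 0.598 q [-0.11 -0.13  1.85  0.    1.42 -0.04]
turn left [-0.0011  0.0003 -0.0001]
gauge coords -192.3 -0.1
```

Emit:
step_arm(rows=[0,0,0.1,0,0,0,-0.2,0,0,0.3,0,0,0,-0.2,0,0,0.45,0,0,0,1,0,0,0.45,0,0,0,1,0,0,0.45,0,0,0,1])

```text
t: 8.38
position: [0.4919, -0.0196, 0.1187]
tcp_rot: [1.262, 1.179, -1.258]
force: [0.0, 0.8, -0.1]
finger_gap: 0.003
```

```bash
python3 st.py
python3 - <<'E'
from rig import *
from m import *
im=get_image('top');np.savez('top3.npz',**im);crop(im,200,180,200,90,4,'pics/top3.png')
sc=get_image('scene');np.savez('scene3.npz',**sc);crop(sc,180,120,160,120,5,'pics/scene3.png')
pt,n=cc(cen(im,(21,120,120),(35,255,255),(250,205,300,238)));p=ray(im,pt,.043);print(pt,n,p)
d=np.array([-.069,-.9976,0]);d/=np.linalg.norm(d);nn=np.array([-d[1],d[0],0]);g=np.array([.4791,-.2113,0])
print((p-g)@d,(p-g)@nn)
E
```

```text
t 8.375 pos [ 0.4919 -0.0196  0.1187] F [ 0.   0.8 -0.1] M [-0.04  0.01 -0.02] gap 0.003 q [-0.11 -0.19  1.71  0.    1.63 -0.04]
turn left [-0.0012 -0.0001 -0.    ]
gauge coords -192.1 -0.4
[268.47368421 225.07017544] 57.0 [ 0.48406923 -0.13416697  0.043     ]
-0.07729207300701846 -0.00036488327649724685
```

View pics/top3.png

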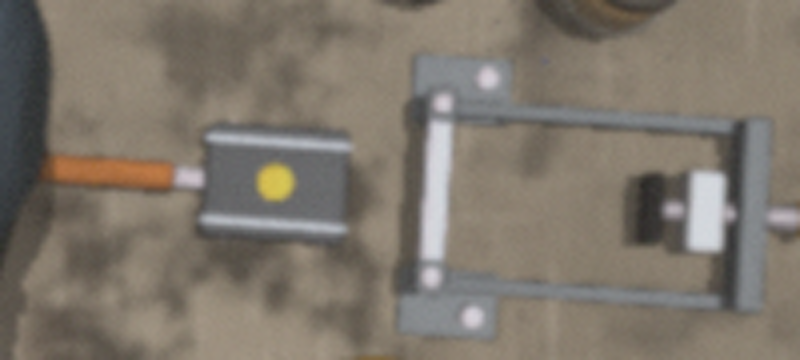

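View pics/scene3.png

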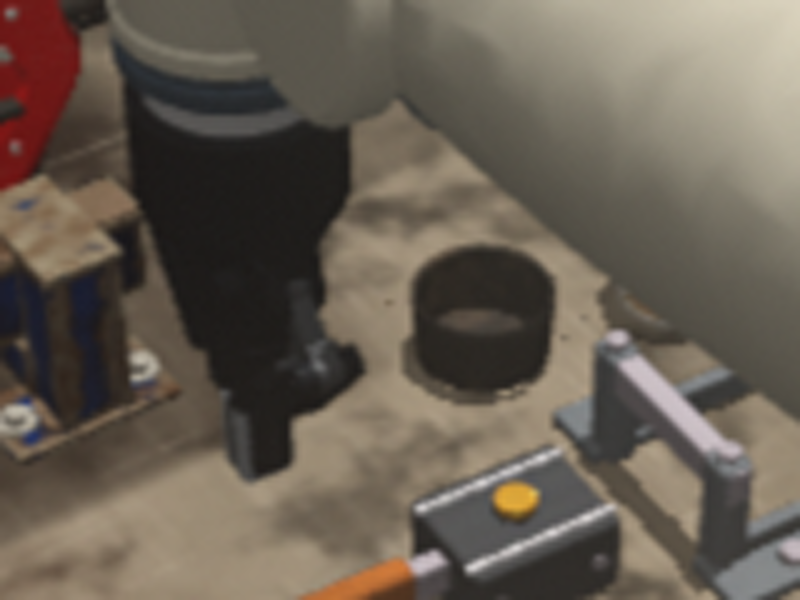

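Emit:
step_arm(rows=[-0.016,-0.23,0,0,0,0,1,-0.032,-0.458,0,0,0,0,1,-0.032,-0.458,-0.2,0,0,0,1,-0.032,-0.458,-0.22,0,0,0,1,-0.032,-0.458,-0.22,0,0,0,1])

```text
t: 9.1
position: [0.483, -0.1334, 0.0623]
tcp_rot: [1.261, 1.183, -1.26]
force: [0.3, 0.2, -0.5]
finger_gap: -0.001
```

```bash
python3 st.py
```

```text
t 9.1 pos [ 0.483  -0.1334  0.0623] F [ 0.3  0.2 -0.5] M [0.06 0.04 0.01] gap -0.001 q [-0.34 -0.14  1.76  0.    1.53 -0.27]
turn left [-0.0015 -0.0013 -0.0003]
gauge coords -78.0 -1.5
```

Emit:
step_arm(rows=[0.004,-0.003,-0.02,0,0,0,1,0.004,-0.003,-0.04,0,0,0,1,0.004,-0.003,-0.05,0,0,0,1])

```text
t: 9.48
position: [0.4842, -0.1338, 0.0499]
tcp_rot: [1.26, 1.183, -1.26]
force: [0.2, 0.3, 0.6]
finger_gap: -0.003
```

Emit:
step_arm(rows=[0,0,-0.006,0,0,0,1,0,0,-0.012,0,0,0,1,0,0,-0.016,0,0,0,1])

```text
t: 9.85
position: [0.4842, -0.1339, 0.046]
tcp_rot: [1.26, 1.182, -1.259]
force: [-0.2, 0.8, -0.6]
finger_gap: 0.003
```

Emit:
step_arm(rows=[0,0,-0.004,0,0,0,1,0,0,-0.008,0,0,0,1])

```text
t: 10.1
position: [0.4844, -0.134, 0.0449]
tcp_rot: [1.26, 1.182, -1.259]
force: [-2.8, 0.6, 8.2]
finger_gap: -0.001
```

```bash
python3 st.py
```

```text
t 10.1 pos [ 0.4844 -0.134   0.0449] F [-2.8  0.6  8.2] M [0.17 0.59 0.02] gap -0.001 q [-0.34 -0.12  1.78  0.    1.49 -0.27]
turn left [-0.0014 -0.0009 -0.0005]
gauge coords -77.5 -0.0
```

Emit:
step_arm(rows=[0,0,-0.006,0,0,0,1,0,0,-0.012,0,0,0,1])

```text
t: 10.35
position: [0.4845, -0.134, 0.0433]
tcp_rot: [1.26, 1.181, -1.259]
force: [-3.8, 0.9, 8.6]
finger_gap: 0.001
```

Emit:
step_arm(rows=[0,0,-0.006,0,0,0,1,0,0,-0.01,0,0,0,1])

```text
t: 10.6
position: [0.4845, -0.134, 0.0423]
tcp_rot: [1.261, 1.181, -1.259]
force: [-3.7, 1.6, 8.4]
finger_gap: -0.0
```

```bash
python3 st.py
```

```text
t 10.6 pos [ 0.4845 -0.134   0.0423] F [-3.7  1.6  8.4] M [ 0.25  0.74 -0.01] gap -0.0 q [-0.34 -0.12  1.78  0.    1.49 -0.27]
turn left [-0.0013 -0.0007 -0.0005]
gauge coords -77.5 0.0
```

Emit:
step_arm(rows=[0,0,-0.006,0,0,0,1,0,0,-0.012,0,0,0,1])

```text
t: 10.85
position: [0.4845, -0.134, 0.0407]
tcp_rot: [1.261, 1.181, -1.259]
force: [-5.1, 1.7, 8.3]
finger_gap: -0.003
```

Emit:
step_arm(rows=[0,0,-0.006,0,0,0,1,0,0,-0.01,0,0,0,1])

```text
t: 11.1
position: [0.4846, -0.134, 0.04]
tcp_rot: [1.261, 1.18, -1.258]
force: [-5.7, 2.2, 12.8]
finger_gap: 0.002
```

```bash
python3 st.py
```

```text
t 11.1 pos [ 0.4846 -0.134   0.04  ] F [-5.7  2.2 12.8] M [ 0.34  1.09 -0.01] gap 0.002 q [-0.34 -0.12  1.78  0.    1.48 -0.27]
turn left [-0.0012 -0.0004 -0.0005]
gauge coords -77.4 0.1
```

Near the bottom; one firmer press to confirm.

Emit:
step_arm(rows=[-0.002,0,-0.008,0,0,0,1,-0.002,0,-0.012,0,0,0,1])

```text
t: 11.35
position: [0.4846, -0.1341, 0.0399]
tcp_rot: [1.261, 1.179, -1.257]
force: [-7.5, 2.0, 17.8]
finger_gap: -0.0
```

```bash
python3 st.py
```

```text
t 11.35 pos [ 0.4846 -0.1341  0.0399] F [-7.5  2.  17.8] M [ 0.5   1.3  -0.01] gap -0.0 q [-0.34 -0.12  1.78  0.    1.48 -0.27]
turn left [-0.001   0.0002 -0.0005]
gauge coords -77.4 0.2
```

Emit:
step_arm(rows=[0,0,0.06,0,0,0,1,0,0,0.24,0,0,0,1,0.015,0.25,0.24,0,0,0,-0.2,0.03,0.459,0.24,0,0,0,-0.2,0.03,0.459,0.24,0,0,0,-0.2,0.03,0.459,0.24,0,0,0,-0.2])

```text
t: 12.1
position: [0.4922, -0.0195, 0.1002]
tcp_rot: [1.26, 1.178, -1.256]
force: [-0.1, 0.2, 0.4]
finger_gap: 0.601
```

```bash
python3 st.py
python3 - <<'E'
from rig import *
from m import *
im=get_image('top');np.savez('top4.npz',**im);crop(im,200,180,200,90,4,'pics/top4.png')
sc=get_image('scene');np.savez('scene4.npz',**sc);crop(sc,180,140,160,120,5,'pics/scene4.png')
pt,n=cc(cen(im,(21,120,120),(35,255,255),(250,205,300,238)));p=ray(im,pt,.04);print(pt,n,p)
d=np.array([-.069,-.9976,0]);d/=np.linalg.norm(d);nn=np.array([-d[1],d[0],0]);g=np.array([.4791,-.2113,0])
print((p-g)@d,(p-g)@nn)
E
```

```text
t 12.1 pos [ 0.4922 -0.0195  0.1002] F [-0.1  0.2  0.4] M [ 0.    0.   -0.02] gap 0.601 q [-0.11 -0.19  1.73  0.    1.6  -0.04]
turn left [-0.0008  0.0003 -0.0008]
gauge coords -192.2 -0.1
[268.50877193 225.21052632] 57.0 [ 0.48392761 -0.13412036  0.04      ]
-0.07732879463528025 -0.0005093803800710171
```

View pics/top4.png

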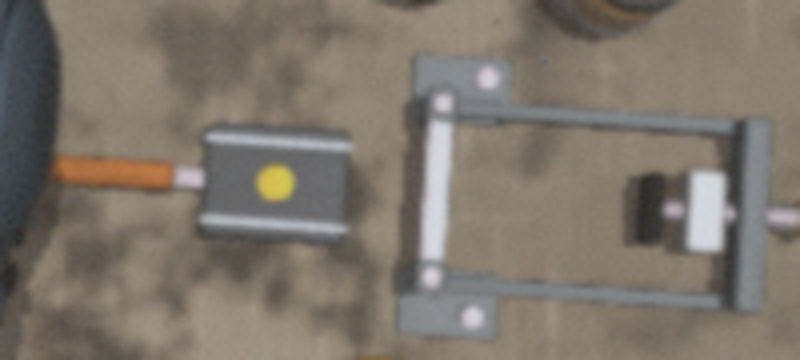

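View pics/scene4.png

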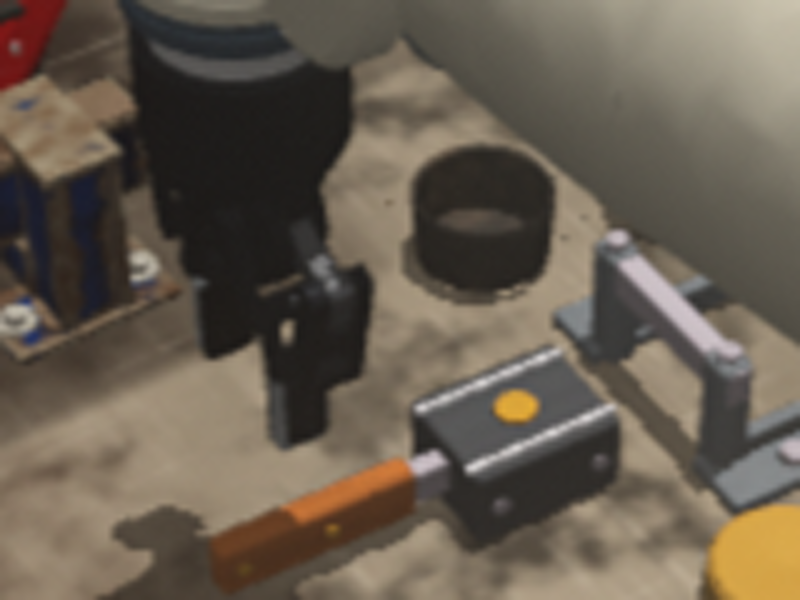

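Emit:
step_arm(rows=[-0.001,0,-0.2,0,0,0,-0.2,-0.001,0,-0.35,0,0,0,-0.2,-0.001,0,-0.372,0,0,0,-0.2,-0.001,0,-0.372,0,0,0,-0.2,-0.001,0,-0.372,0,0,0,-0.2])

```text
t: 12.82
position: [0.4933, -0.0208, 0.0093]
tcp_rot: [1.264, 1.175, -1.256]
force: [0.7, 0.4, -0.3]
finger_gap: 0.6
```

```bash
python3 st.py
```

```text
t 12.825 pos [ 0.4933 -0.0208  0.0093] F [ 0.7  0.4 -0.3] M [-0.02 -0.04  0.01] gap 0.6 q [-0.11 -0.13  1.84  0.    1.42 -0.04]
turn left [-0.0008  0.0013  0.    ]
gauge coords -191.0 1.1
```

Emit:
step_arm(rows=[-0.004,0.004,-0.009,0,0,0,-0.2,-0.004,0.004,-0.009,0,0,0,1,-0.004,0.004,-0.009,0,0,0,1,-0.004,0.004,-0.009,0,0,0,1,-0.004,0.004,-0.009,0,0,0,1], grip_force=40)

```text
t: 13.45
position: [0.4925, -0.0197, 0.0073]
tcp_rot: [1.264, 1.175, -1.255]
force: [0.0, 0.8, 2.4]
finger_gap: 0.156
```

```bash
python3 st.py
```

```text
t 13.45 pos [ 0.4925 -0.0197  0.0073] F [0.  0.8 2.4] M [ 0.02  0.17 -0.02] gap 0.156 q [-0.11 -0.13  1.85  0.    1.42 -0.04]
turn left [-0.0008  0.0014  0.    ]
gauge coords -192.0 0.1
```

Emit:
step_arm(rows=[-0.003,-0.04,0,0,0,0,1,-0.006,-0.08,0,0,0,0,1,-0.009,-0.12,0,0,0,0,1,-0.012,-0.16,0,0,0,0,1,-0.014,-0.2,0,0,0,0,1,-0.016,-0.225,0,0,0,0,1,-0.016,-0.225,0,0,0,0,1])

```text
t: 14.32
position: [0.4883, -0.0773, 0.0072]
tcp_rot: [1.263, 1.173, -1.257]
force: [-0.5, -1.3, 0.1]
finger_gap: 0.159
```

```bash
python3 st.py
```

```text
t 14.325 pos [ 0.4883 -0.0773  0.0072] F [-0.5 -1.3  0.1] M [-0.34  0.11  0.03] gap 0.159 q [-0.23 -0.12  1.84  0.    1.42 -0.16]
turn left [-0.0002  0.0013  0.0003]
gauge coords -134.3 -0.0
```

Emit:
step_arm(rows=[0,-0.006,0,0,0,0,1,-0.001,-0.012,0,0,0,0,1,-0.001,-0.018,0,0,0,0,1,-0.002,-0.024,0,0,0,0,1,-0.002,-0.028,0,0,0,0,1,-0.002,-0.032,0,0,0,0,1])

```text
t: 15.08
position: [0.4878, -0.0853, 0.0072]
tcp_rot: [1.263, 1.173, -1.257]
force: [0.7, 4.7, 3.4]
finger_gap: 0.156
```

```bash
python3 st.py
```

```text
t 15.075 pos [ 0.4878 -0.0853  0.0072] F [0.7 4.7 3.4] M [ 0.71  0.09 -0.04] gap 0.156 q [-0.24 -0.12  1.84  0.    1.42 -0.17]
turn left [-0.0002  0.0013  0.0003]
gauge coords -126.3 -0.0
```

Emit:
step_arm(rows=[-0.001,-0.015,0,0,0,0,1,-0.002,-0.03,0,0,0,0,1,-0.003,-0.045,0,0,0,0,1,-0.004,-0.06,0,0,0,0,1,-0.005,-0.075,0,0,0,0,1,-0.006,-0.09,0,0,0,0,1,-0.007,-0.105,0,0,0,0,1,-0.008,-0.115,0,0,0,0,1])

```text
t: 16.08
position: [0.4858, -0.1144, 0.0072]
tcp_rot: [1.263, 1.173, -1.257]
force: [0.8, 4.3, 2.0]
finger_gap: 0.153
```

```bash
python3 st.py
```

```text
t 16.075 pos [ 0.4858 -0.1144  0.0072] F [0.8 4.3 2. ] M [ 0.62  0.07 -0.  ] gap 0.153 q [-0.3  -0.11  1.83  0.    1.42 -0.23]
turn left [-0.0002  0.0013  0.0004]
gauge coords -97.2 -0.0
```

Emit:
step_arm(rows=[-0.001,-0.015,0,0,0,0,1,-0.002,-0.03,0,0,0,0,1,-0.003,-0.045,0,0,0,0,1,-0.004,-0.06,0,0,0,0,1,-0.005,-0.075,0,0,0,0,1,-0.006,-0.09,0,0,0,0,1,-0.007,-0.1,0,0,0,0,1,-0.007,-0.104,0,0,0,0,1])

```text
t: 17.08
position: [0.484, -0.1405, 0.0072]
tcp_rot: [1.263, 1.173, -1.257]
force: [-0.3, 5.0, 2.4]
finger_gap: 0.156
```

```bash
python3 st.py
python3 - <<'E'
from rig import *
from m import *
im=get_image('top');np.savez('top5.npz',**im);crop(im,250,170,200,120,4,'pics/top5.png')
E
```

```text
t 17.075 pos [ 0.484  -0.1405  0.0072] F [-0.3  5.   2.4] M [ 0.74  0.12 -0.09] gap 0.156 q [-0.35 -0.1   1.82  0.    1.42 -0.28]
turn left [-0.0002  0.0013  0.0004]
gauge coords -71.0 -0.0
```

View pics/top5.png

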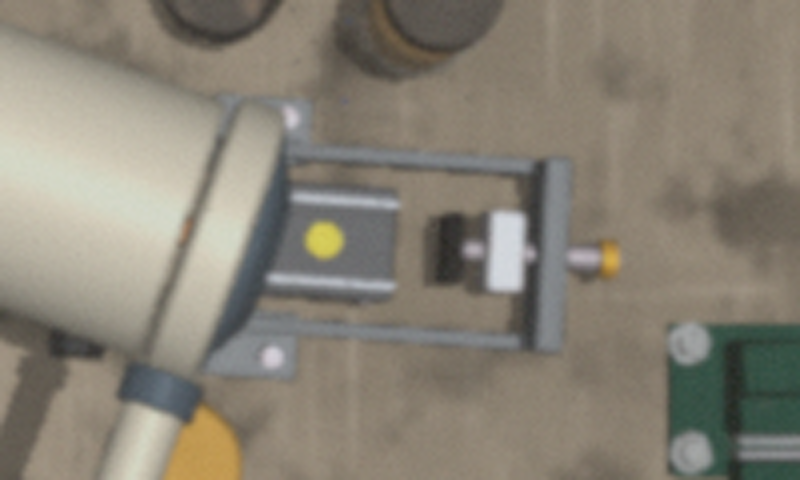

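Emit:
step_arm(rows=[0,-0.006,0,0,0,0,1,-0.001,-0.012,0,0,0,0,1,-0.001,-0.018,0,0,0,0,1,-0.002,-0.024,0,0,0,0,1,-0.002,-0.03,0,0,0,0,1,-0.002,-0.036,0,0,0,0,1,-0.003,-0.04,0,0,0,0,1])

```text
t: 18.0
position: [0.4833, -0.1507, 0.0072]
tcp_rot: [1.263, 1.173, -1.257]
force: [0.1, 4.0, 2.0]
finger_gap: 0.158
```

Emit:
step_arm(rows=[0,-0.004,0,0,0,0,1,0,-0.008,0,0,0,0,1,-0.001,-0.012,0,0,0,0,1])

```text
t: 18.38
position: [0.4831, -0.1538, 0.0072]
tcp_rot: [1.263, 1.172, -1.257]
force: [0.9, 4.4, 2.9]
finger_gap: 0.157
```

Emit:
step_arm(rows=[0,-0.003,0,0,0,0,1,0,-0.006,0,0,0,0,1])

```text
t: 18.62
position: [0.483, -0.1553, 0.0072]
tcp_rot: [1.263, 1.173, -1.258]
force: [0.1, 4.9, 3.1]
finger_gap: 0.152
```

```bash
python3 st.py
```

```text
t 18.625 pos [ 0.483  -0.1553  0.0072] F [0.1 4.9 3.1] M [ 0.69  0.13 -0.06] gap 0.152 q [-0.38 -0.09  1.81  0.    1.41 -0.31]
turn left [-0.0001  0.0013  0.0004]
gauge coords -56.1 0.0
```

Travel baseline ≈4.5 N. Continue in ~1 mm steps watching for a 1 mm per 3 N rise.

Emit:
step_arm(rows=[0,-0.004,0,0,0,0,1,0,-0.008,0,0,0,0,1])

```text
t: 18.88
position: [0.483, -0.1574, 0.0072]
tcp_rot: [1.263, 1.173, -1.258]
force: [0.0, 5.1, 3.6]
finger_gap: 0.154
```

Emit:
step_arm(rows=[0,-0.004,0,0,0,0,1,0,-0.006,0,0,0,0,1])

```text
t: 19.12
position: [0.483, -0.1589, 0.0072]
tcp_rot: [1.263, 1.173, -1.258]
force: [0.5, 4.7, 3.8]
finger_gap: 0.155
```

Emit:
step_arm(rows=[0,-0.004,0,0,0,0,1,0,-0.004,0,0,0,0,1])

```text
t: 19.38
position: [0.483, -0.1601, 0.0072]
tcp_rot: [1.263, 1.172, -1.258]
force: [0.1, 3.9, 2.9]
finger_gap: 0.161
```

Emit:
step_arm(rows=[0,-0.004,0,0,0,0,1,0,-0.004,0,0,0,0,1])

```text
t: 19.62
position: [0.483, -0.1612, 0.0072]
tcp_rot: [1.263, 1.172, -1.258]
force: [0.1, 3.6, 3.0]
finger_gap: 0.155
```

```bash
python3 st.py
```

```text
t 19.625 pos [ 0.483  -0.1612  0.0072] F [0.1 3.6 3. ] M [ 0.67  0.05 -0.05] gap 0.155 q [-0.39 -0.08  1.81  0.    1.41 -0.32]
turn left [-0.      0.0013  0.0005]
gauge coords -50.2 0.4
```

Emit:
step_arm(rows=[-0.001,-0.004,0,0,0,0,1,-0.001,-0.004,0,0,0,0,1])

```text
t: 19.88
position: [0.4828, -0.1624, 0.0072]
tcp_rot: [1.263, 1.172, -1.258]
force: [0.9, 4.1, 3.4]
finger_gap: 0.157
```

Emit:
step_arm(rows=[-0.001,-0.004,0,0,0,0,1,-0.001,-0.004,0,0,0,0,1])

```text
t: 20.12
position: [0.4825, -0.1636, 0.0072]
tcp_rot: [1.263, 1.172, -1.258]
force: [1.3, 3.3, 2.7]
finger_gap: 0.15
```

Emit:
step_arm(rows=[0,-0.004,0,0,0,0,1,0,-0.004,0,0,0,0,1])

```text
t: 20.38
position: [0.4825, -0.1647, 0.0071]
tcp_rot: [1.263, 1.172, -1.258]
force: [1.2, 4.8, 3.1]
finger_gap: 0.15
```

```bash
python3 st.py
python3 - <<'E'
from rig import *
from m import *
im=get_image('top');np.savez('top6.npz',**im);crop(im,310,190,100,75,8,'pics/top6.png')
E
```

```text
t 20.375 pos [ 0.4825 -0.1647  0.0071] F [1.2 4.8 3.1] M [ 0.6   0.1  -0.02] gap 0.15 q [-0.4  -0.08  1.8   0.    1.41 -0.33]
turn left [0.0002 0.0013 0.0005]
gauge coords -46.7 0.1
```

View pics/top6.png

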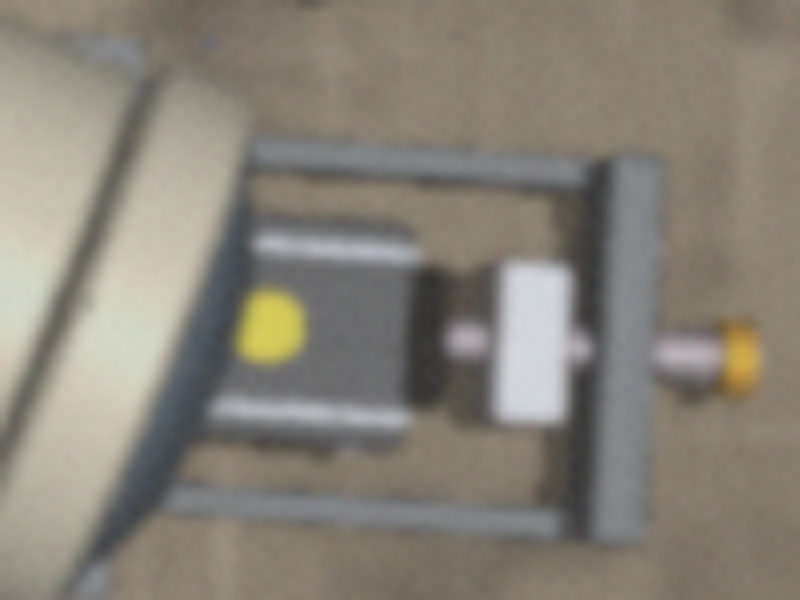

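Emit:
step_arm(rows=[0,-0.004,0,0,0,0,1,0,-0.004,0,0,0,0,1])

```text
t: 20.68
position: [0.4824, -0.1654, 0.0071]
tcp_rot: [1.263, 1.172, -1.258]
force: [-0.0, 6.2, 3.1]
finger_gap: 0.154
```

Emit:
step_arm(rows=[0,-0.004,0,0,0,0,1,0,-0.004,0,0,0,0,1])

```text
t: 20.92
position: [0.4824, -0.1658, 0.0071]
tcp_rot: [1.264, 1.173, -1.257]
force: [-0.5, 6.0, 3.2]
finger_gap: 0.153
```

```bash
python3 st.py
```

```text
t 20.925 pos [ 0.4824 -0.1658  0.0071] F [-0.5  6.   3.2] M [ 0.98  0.08 -0.07] gap 0.153 q [-0.4  -0.08  1.8   0.    1.41 -0.33]
turn left [-0.0004  0.0012  0.0004]
gauge coords -45.6 0.2
```

Emit:
step_arm(rows=[0,-0.004,0,0,0,0,1,0,-0.008,0,0,0,0,1])

```text
t: 21.18
position: [0.4824, -0.1666, 0.0072]
tcp_rot: [1.265, 1.175, -1.256]
force: [-0.1, 10.2, 4.8]
finger_gap: 0.155
```

```bash
python3 st.py
```

```text
t 21.175 pos [ 0.4824 -0.1666  0.0072] F [-0.1 10.2  4.8] M [ 1.35  0.14 -0.06] gap 0.155 q [-0.4  -0.08  1.8   0.    1.42 -0.33]
turn left [-0.0012  0.0012  0.0003]
gauge coords -44.8 0.2
```

Emit:
step_arm(rows=[0,0,0,0,0,0,1,0,0,0,0,0,0,1,0,0,0,0,0,0,1])

```text
t: 21.55
position: [0.4824, -0.1666, 0.0072]
tcp_rot: [1.265, 1.175, -1.256]
force: [0.2, 5.7, 4.3]
finger_gap: 0.158
```

```bash
python3 st.py
```

```text
t 21.55 pos [ 0.4824 -0.1666  0.0072] F [0.2 5.7 4.3] M [ 0.6   0.1  -0.08] gap 0.158 q [-0.4  -0.08  1.8   0.    1.42 -0.33]
turn left [-0.0012  0.0012  0.0003]
gauge coords -44.8 0.2
```

Emit:
step_arm(rows=[0,0,0,0,0,0,0.55,0,0,0,0,0,0,0.3,0,0,0,0,0,0,0.1,0,0,0,0,0,0,0.1])

```text
t: 22.05
position: [0.4823, -0.1668, 0.0071]
tcp_rot: [1.265, 1.175, -1.257]
force: [0.0, 0.9, 0.2]
finger_gap: 0.45
```

Emit:
step_arm(rows=[0,0,0.05,0,0,0,0.1,0,0,0.2,0,0,0,0.1,0,0,0.4,0,0,0,0.1,0,0.2,0.6,0,0,0,0.1,0,0.5,0.6,0,0,0,0.1,0,0.7,0.6,0,0,0,0.1,0,0.8,0.6,0,0,0,0.1,0,0.8,0.6,0,0,0,0.1])

```text
t: 23.05
position: [0.4823, 0.0351, 0.1583]
tcp_rot: [1.263, 1.176, -1.253]
force: [0.2, 0.0, -0.8]
finger_gap: 0.45
```

```bash
python3 st.py
python3 - <<'E'
from rig import *
from m import *
im=get_image('top');np.savez('top7.npz',**im);crop(im,310,190,100,75,8,'pics/top7.png')
cv2.imwrite('pics/top7f.png',im['pixels'][:,:,::-1])
pt,n=cc(cen(im,(21,120,120),(35,255,255),(330,215,355,245)));p=ray(im,pt,.04)
d=np.array([-.069,-.9976,0]);d/=np.linalg.norm(d);nn=np.array([-d[1],d[0],0]);g=np.array([.4791,-.2113,0])
print(pt,n,(p-g)@d,(p-g)@nn)
im=get_image('scene');crop(im,200,140,200,150,4,'pics/scene7.png')
E
```

```text
t 23.05 pos [0.4823 0.0351 0.1583] F [ 0.2  0.  -0.8] M [-0.01  0.06  0.02] gap 0.45 q [-0.   -0.23  1.67  0.    1.7   0.07]
turn left [-0.0012  0.0016 -0.0008]
gauge coords -246.1 -13.8
[343.61111111 230.38888889] 54.0 0.06895471573315648 -0.0008106090620737798
```

View pics/top7.png

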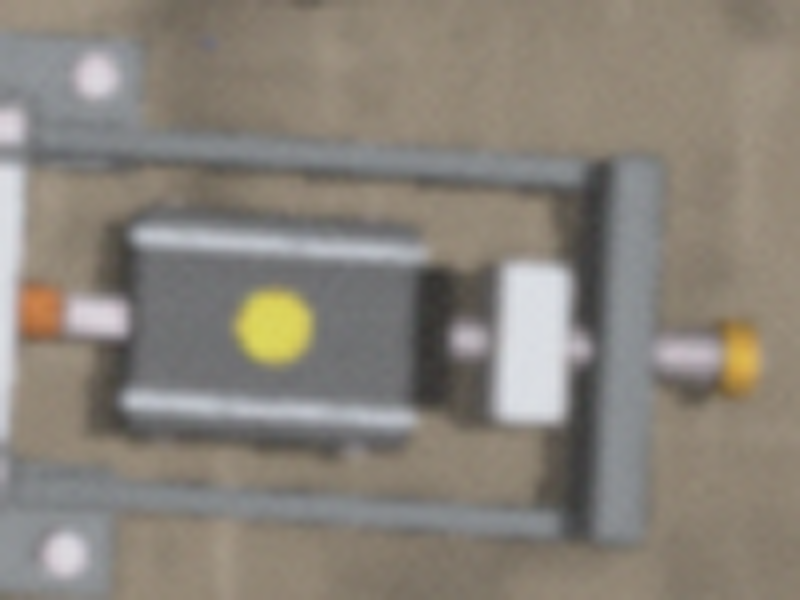

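View pics/top7f.png

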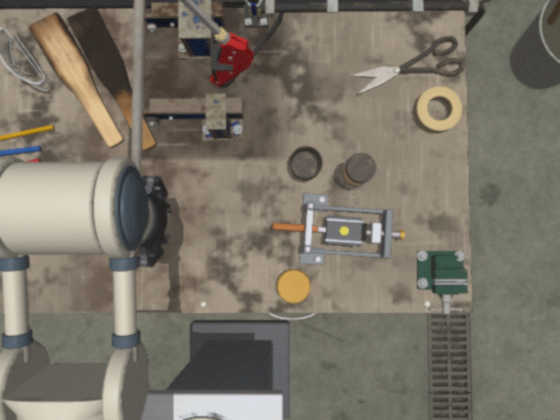

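```bash
python3 -c "
from rig import *
print(close_job())"
```

```text
the job is handed in; nothing more can be done
None
```

The mould is through the gauge and resting against the rubber stop. I handed the job in at about 23 s with the gripper well clear.

- **First pass:** the pin caught the bar where expected, with the mould's origin about 15 mm short of the gauge's. The highest wrist force I read was 7.8 N. I drew the mould back about 62 mm and let go.
- **Pin:** it stood about 5 mm up. I pressed it down to its firm bottom, at 39.9 mm with 17.8 N.
- **Second pass:** it slid under the bar with only about 4–5 N of friction. The force began to rise at the stop, and I pushed on slightly to a peak reading of 10.2 N. I then let the arm settle at 5.7 N and opened the gripper.

**Last checks:** the last top view shows the mould's front edge against the stop, and the cup, jar and wax cake where they were. The camera put the mould 69.0 mm beyond the bar and the arm put it about 69.9 mm. That difference is within the calibration error, or the spring eased back slightly. I only read forces at the end of each move, so brief peaks in between were not seen. The contact after release was checked only in the picture.

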